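# Refit a gas hob knob and hold it pressed

## Robot

A 7-joint arm with a two-finger parallel gripper is mounted at the origin on a cart in front of the work surface, level with it; the furniture and walls round the work are solid. World frame = base frame: x ahead of the robot, y to its left, z up, the work surface at z = 0. Lengths are in m, angles in rad, forces in N, time in s.
With the tool pointing down it reaches from about 0.425 to 0.825 m from the base axis. Payload 3.6 kg.
Tool frame: the origin (TCP) lies at the very end of the fingers, on their centre line; the grasp point (between the pads) lies 19 mm behind it; z points along the fingers, y is the line along which they close (so a half turn about z gives the same grasp; the last joint's range is limited). The gripper opens to 85 mm and grips with 20 to 120 N. Pads are 22 mm wide; open, the fingers measure 114 mm over their backs; the gripper's body (76 mm by 85 mm) begins 54 mm behind the grasp point. The pads swing forward as they close: fully open they stand 13 mm farther back than shut.
Start: joints at [1.202, 0.615, -0.013, 1.423, 0.008, 1.103, -0.04], TCP at [0.218, -0.612, 0.231] pointing down, gripper open.
Joint ranges: [-3.12, 3.12], [-0.3, 2.06], [-1.34, 1.32], [0.26, 2.42], [-1.36, 4.5], [0.01, 1.98], [-2.84, 2.84]. Speed limits (rad/s): [2.79, 2.79, 3.14, 3.14, 3.14, 3.14, 3.14].

## Interface

Orientations are given as a unit quaternion [w, x, y, z].
In Python, from bench import bot gives the robot as it stands. The module is installed in compiled form; this text tells all that it offers.
- The arm moves only by the tool carry_out, never from a script. Its argument "steps" is a list of rows, each a list of 2 entries, a list of its own where there are three numbers: the shift along the tool's x, y, z scaled (see below), then the turn about the tool's z scaled (see below). A call has 1 to 8 rows; each row is the pose to reach, as a shift and turn from the pose commanded when the call began, along the tool's axes at that moment, turning the shorter way round; what a row does not reach only later rows make up. The controller multiplies each number of a shift by 0.2 m and each number of a turn by 180 degrees. A row lasts 1/8 s, in which the tool goes at most 62.5 mm and 10.7 degrees, less where a joint would pass 70% of its speed; a pose out of reach is approached as far as the arm can. A call with a number of a shift or a turn outside -1 to 1 is refused whole. A call with a gripper value outside its range is refused whole. "fingers" is the closure, from -1 (fully open) to 1 (shut), set as the call begins (left out, the last holds). The fingers move at their own pace and stop on an object; the grip force is fixed at half the most. Time passes only in rows, so rows that repeat a pose let the fingers close. It gives the time, the measured TCP pose, the force, the opening and the grip force at its end, in the units of the state.
- bot.get_state(): the state, without advancing time (a new reading comes with each control period).
- bot.get_image(name): name is "scene" or "top" or "wrist"; returns (picture, depth): 400x640x3 uint8, blue, green, red; 400x640 float32, m along the optical axis (not along the pixel's ray), 0 where there is no reading.
- bot.calibration(name): a dict with "camera_matrix" (3x3 intrinsics, pixels), "R" (3x3) and "t" (3): a world point X has camera coordinates R X + t; the wrist camera has in their place "hand_eye" (4x4, takes a point from camera to tool coordinates, whose origin is the TCP and whose axes are the flange's). Camera axes: x right, y down, z forward; pixel columns grow to the right and rows downward; lengths in m; the calibration is good to about 2 mm. A picture is of the moment at which its call begins: read the wrist's pose just before it. calibration takes no time and is no camera call.
- bot.hand_in(): hands the job in; it is judged then, once.
The state is a dict: "time_s": time; "q": joint angles; "qd": joint speeds; "effort": joint torques, N m; "tool_pos": TCP position; "ee_rot": TCP orientation; "contact_force": force on the tool from outside, world axes, zero at the start; "torque": the same for the moment, N m; "opening": opening from 0.0 (shut) to 1.0 (fully open); "grasp_force": force on a finger pad.
Only numpy, scipy, OpenCV 4.12 (cv2) and the standard library are available. Lean on these libraries where they do the work, as an engineer would, in place of code of your own. Each camera call takes 0.05 s, during which the arm holds its last target. There are 200 camera calls.

## Task

One knob of the gas hob has been taken off for washing and lies on the worktop. Turn it so that the flat in its bore matches the flat of the bare spindle, push it fully home on the spindle, then keep it pressed all the way in against the spring, as when lighting a burner, and finish while still holding it down. Be gentle: the top is glass, so never bear on the hob or the spindle with more than 40 N, leave the other knob alone and do not knock the other things about.

Things in the scene. Friction and masses are not known exactly. Their poses are not given: they have to be found in the camera images.
- knob_mid (a point): the loose aluminium knob, about 60 g, 36 mm high, bore downwards on the worktop: a round skirt (48 mm across, 7 mm high) with a finger grip on it up to the top, whose two straight flanks stand 20 mm apart (24 mm long, grip 45 mm overall). Grasp across the flanks, above the skirt. Point: on the axis, half-way up (18 mm). z up along the axis, x to the pointed nose, y across the flanks
- knob_nose (a point): tip of the loose knob's pointed nose (black pointer line on top; the tail is round), at half height, 23.5 mm from the axis. Axes as knob_mid
- spindle_tip (a point): centre of the upper end of the bare steel spindle, which stands upright 23 mm out of the hob's glass (tip 83 mm above the worktop when not pressed); moves with it. 10 mm across, flat along one side 1.8 mm from the axis, last 2.5 mm chamfered. z up, x to the flat. The spindle cannot turn. When the knob is home the bore's end rests on the tip: knob_mid is 4 mm above this point
- spindle (a joint): how far the bare spindle is pressed in, m: 0 standing up, 0.006 at its stop. A spring pushes it up with 4 N at 0, growing to 13 N at 0.006
- tap_bare: the tap with the bare spindle, the left or the right one of the two: origin on its axis at the glass, a dark metal rosette 30 mm across; z up, x to the back of the hob. The spindle's flat faces that way, to the back, where a round white off mark is printed 33 mm behind each tap's axis
- tap_fitted: the other tap, which has its knob on; origin on its axis at the glass, 110 mm to the side of the bare one. Keep the wrist and the forearm low and near the robot when moving between the knob and the hob: wall cabinets hang over the back of the worktop, from 0.55 m in front of the robot's base axis and 0.47 m above the worktop upwards
- knob_fitted (a joint): how far the fitted knob is pressed in, m: 0 standing up; it must stay there. This knob has the same shape as the loose one and its top is 45 mm above the glass
- hob: fixed table-top gas hob: black glass top 310 x 420 mm, its upper side 60 mm above the worktop, on a steel housing; two burners with iron pan supports (to 40 mm above the glass) behind, two taps in front, 55 mm left and right of the middle, 50 mm behind the front edge. Origin on the worktop under its centre; x to the back, y to its left, z up
- knob: the loose knob again: origin at the centre of its underside, axes as knob_mid. Its bore is in the underside, on the axis, 14 mm deep and D-shaped: 11.4 mm across, its flat on the nose side (+x) 2.5 mm from the axis
- kitchen_timer_mid (a point): kitchen timer, 69 x 69 x 68 mm, half-way up; leave alone
- salt_shaker_mid (a point): salt shaker, 44 x 44 x 90 mm, half-way up; leave alone
- espresso_mug_mid (a point): espresso mug, 62 x 92 x 51 mm, half-way up; leave alone
- garlic_mid (a point): head of garlic, 60 x 57 x 58 mm, half-way up; leave alone
- lemon_loose_mid (a point): lemon, 70 x 51 x 50 mm, half-way up; leave alone
There are look-alikes about, which are no part of the job. Leave any blue or orange look-alike of the knob alone.

How it is judged:
On the way, in this order (a step that is already met when the one before it is completed fails the run):
1. the knob is lifted in the fingers (height (world z) of knob_mid above 0.1 m and contact force between knob and the fingers above 1 N), for 0.1 s.
2. the knob is home on the bare spindle, flat to flat (z of knob_mid in the frame of spindle_tip below 0.006 m and horizontal distance between knob_mid and spindle_tip below 0.0025 m and x of knob_nose in the frame of spindle_tip above 0.018 m and angle between the x axis of knob_mid and the x axis of spindle_tip, either way round below 0.25 rad), for 0.2 s.
At the end, for the whole second after the job is handed in: the knob is home on the bare spindle (within 2 mm of full depth, 2.5 mm of its axis, nose over the flat within 0.25 rad, upright within 0.12 rad), the fingers are on it and hold the spindle pressed in at least 4 of its 6 mm, at rest, and the other knob stands up (pressed less than 2 mm) (all of step 2 and z of knob_mid in the frame of spindle_tip above 0.001 m and angle between knob_mid's own z axis and vertical below 0.12 rad and value of joint spindle above 0.004 m and contact force between knob and the fingers above 1 N and contact force between knob and tap_bare above 3 N and linear speed of knob below 0.02 m/s and value of joint knob_fitted below 0.002 m); the arm keeps its last pose, push and grip.
It fails at once if the spindle is loaded with more than 40 N (contact force between any of knob, the arm, the fingers and tap_bare above 40 N).
It fails at once if something bears on the hob with more than 40 N (contact force between hob and anything else above 40 N).
It fails at once if the fitted knob is pressed (value of joint knob_fitted above 0.003 m).
It fails at once if a bystander is moved more than 30 mm (distance of any of kitchen_timer_mid, salt_shaker_mid, espresso_mug_mid, garlic_mid, lemon_loose_mid from where it was at the start of the episode above 0.03 m).
It also fails if it takes over 51 s, if anything falls off the work surface, if the arm or the gripper's body presses on something with over 40 N, if the wrist force passes 120 N, or if a joint passes its speed limit or range.

## Working session

There is one attempt and no reset: what is moved stays moved. The work goes in short steps, Python scripts to look and compute and a tool call to move; the robot and the scene stay as the last step left them, time stands still between calls to the robot, and variables do not carry over. Pictures are saved under pics/ and viewed, at most 10 in all, crops included, and the job is handed in when it is done.

Besides the shell and the picture viewer there is one more tool, called after "Call:" as name([rows], argument=value, ...), one row to a line, values as JSON. carry_out: Moves the arm, as the interface text tells. Its arguments: {"type":"object","properties":{"steps":{"type":"array","items":{"type":"array"}},"fingers":{"type":"number"}},"required":["steps"]}

```bash
mkdir -p pics
cat > h.py <<'E'
import numpy as np, cv2
from bench import bot
from scipy.spatial.transform import Rotation as Rt
def tool():
    s=bot.get_state(); q=s['ee_rot']; T=np.eye(4)
    T[:3,:3]=Rt.from_quat([q[1],q[2],q[3],q[0]]).as_matrix(); T[:3,3]=s['tool_pos']; return T,s
def cam(name,T=None):
    c=bot.calibration(name); K=np.array(c['camera_matrix'])
    if name=='wrist': M=T@np.array(c['hand_eye'])
    else:
        M=np.eye(4); R=np.array(c['R']); M[:3,:3]=R.T; M[:3,3]=-R.T@np.array(c['t']).ravel()
    return K,M
def plane(K,M,u,v,z):
    d=M[:3,:3]@np.linalg.solve(K,[u,v,1.]); return M[:3,3]+d*(z-M[2,3])/d[2]
def dep(K,M,u,v,D):
    return M[:3,3]+M[:3,:3]@(np.linalg.solve(K,[u,v,1.])*D)
E
python3 - <<'E'
from h import *
T,s=tool(); print(s)
for n in ['scene','top','wrist']:
    im,d=bot.get_image(n); cv2.imwrite(f'pics/{n}0.png',im); np.save(f'{n}0.npy',d)
    K,M=cam(n,T); print(n,K[0,0],K[:2,2],M.round(3).tolist())
E
```

```text
{'time_s': 0.0, 'q': array([ 1.20250058,  0.61594111, -0.01262121,  1.42488548,  0.00808208,
        1.10336629, -0.04035409]), 'qd': array([ 0.00041554, -0.00141526,  0.00113172,  0.00128977, -0.00204872,
       -0.00014887, -0.00137603]), 'effort': array([ 3.51840890e-05, -4.69214165e+01,  2.59161713e-01, -1.71034241e+01,
        1.00228458e-02,  9.54812451e-03,  2.31611466e-06]), 'tool_pos': array([ 0.21763212, -0.61168925,  0.23012833]), 'ee_rot': array([-1.25522266e-03,  9.85422462e-01,  1.70120383e-01, -2.25431872e-04]), 'contact_force': array([ 0.10897735, -0.10735112,  0.0097804 ]), 'torque': array([-0.02108832, -0.00029615,  0.01157466]), 'grasp_force': 0.0, 'opening': 1.0025155250420892}
scene 430.5361599134573 [327.9386719  200.96073178] [[-0.689, -0.5, 0.525, -0.098], [-0.725, 0.475, -0.499, 0.594], [0.0, -0.724, -0.689, 0.886], [0.0, 0.0, 0.0, 1.0]]
top 379.2139618611893 [313.32816411 199.30771941] [[-0.03, -0.995, 0.093, 0.391], [-0.999, 0.032, 0.023, -0.007], [-0.026, -0.092, -0.995, 1.241], [0.0, 0.0, 0.0, 1.0]]
wrist 331.5068781684981 [322.12128956 197.99600059] [[0.334, -0.89, -0.31, 0.297], [-0.943, -0.316, -0.107, -0.583], [-0.003, 0.328, -0.945, 0.374], [0.0, 0.0, 0.0, 1.0]]
```

View pics/top0.png

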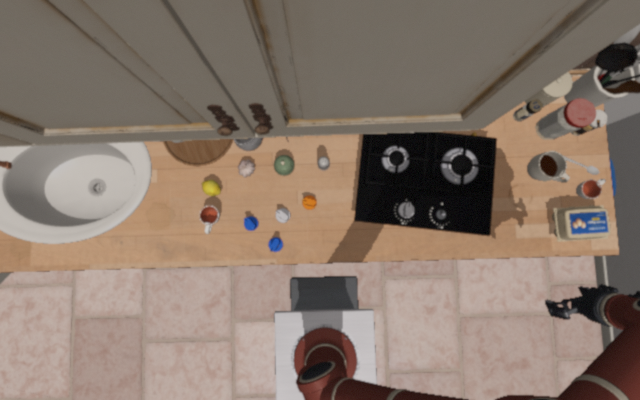

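View pics/scene0.png

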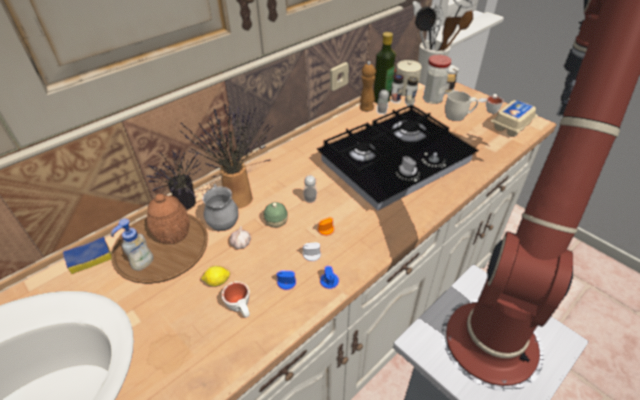

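The top view shows the silver loose knob at about (283,214). The fitted knob is the left tap at (406,211) and the bare spindle the right tap at (440,214). Two blue knobs and one orange knob are decoys. I'll measure these points and enlarge crops.

Run:
```python
from h import *
T,s=tool(); print(T.round(3).tolist())
im=cv2.imread('pics/top0.png'); sc=cv2.imread('pics/scene0.png')
K,M=cam('top'); D=np.load('top0.npy'); Ks,Ms=cam('scene'); Ds=np.load('scene0.npy')
for n,u,v,z in [('knob',283,215,.036),('fit',406,211,.105),('bare',440,214,.083),('salt',323,162,.08),('orange',309,202,.03),('blue1',251,223,.03),('hobFL',357,222,.06),('hobFR',491,233,.06),('hobBR',496,138,.06)]:
    print(n,plane(K,M,u,v,z).round(3),dep(K,M,u,v,D[v,u]).round(3))
for n,u,v,z in [('knob',312,248,.036),('fit',408,163,.105),('bare',433,155,.083)]:
    print(n,plane(Ks,Ms,u,v,z).round(3),dep(Ks,Ms,u,v,Ds[v,u]).round(3))
R=lambda a,x,y,w,h,f:cv2.resize(a[y:y+h,x:x+w],None,fx=f,fy=f,interpolation=cv2.INTER_CUBIC)
a=np.hstack([R(im,263,194,40,40,7),R(im,390,190,70,40,7)]); b=np.hstack([R(sc,290,228,40,40,7),R(sc,385,140,70,40,7)])
cv2.imwrite('pics/crop1.png',np.vstack([a,b]))
```

```text
[[0.942, 0.335, -0.001, 0.218], [0.335, -0.942, 0.002, -0.612], [-0.0, -0.002, -1.0, 0.23], [0.0, 0.0, 0.0, 1.0]]
knob [0.457 0.12  0.036] [0.457 0.12  0.037]
fit [ 0.454 -0.255  0.105] [ 0.454 -0.255  0.105]
bare [ 0.443 -0.362  0.083] [ 0.443 -0.368  0.065]
salt [ 0.615 -0.013  0.08 ] [ 0.614 -0.013  0.086]
orange [0.496 0.036 0.03 ] [0.496 0.035 0.04 ]
blue1 [0.435 0.224 0.03 ] [0.435 0.223 0.034]
hobFL [ 0.427 -0.112  0.06 ] [ 0.429 -0.118 -0.001]
hobFR [ 0.381 -0.521  0.06 ] [ 0.38  -0.549 -0.005]
hobBR [ 0.676 -0.558  0.06 ] [ 0.676 -0.557  0.062]
knob [0.451 0.129 0.036] [0.451 0.129 0.036]
fit [ 0.453 -0.25   0.105] [ 0.454 -0.252  0.103]
bare [ 0.441 -0.36   0.083] [ 0.444 -0.366  0.078]
```

View pics/crop1.png

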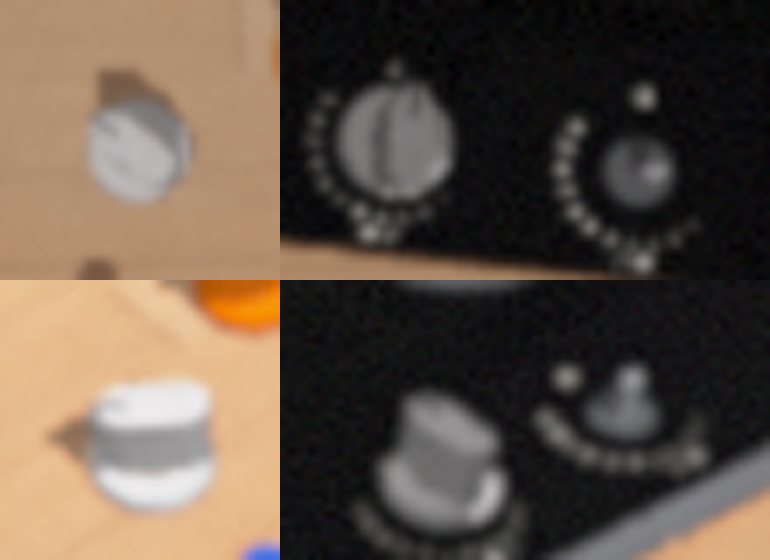

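Call:
carry_out([
  [[0.147, -0.191, 0], 0],
  [[0.293, -0.383, 0], 0],
  [[0.44, -0.574, 0], 0],
  [[0.585, -0.765, 0], 0],
], fingers=0)

```text
time_s: 0.65
tool_pos: [0.2772, -0.4273, 0.2311]
ee_rot: [-0.0, 0.985, 0.17, 0.0]
contact_force: [0.8, 0.3, 0.2]
opening: 0.498
grasp_force: 0.0
```

Call:
carry_out([
  [[0.147, -0.191, 0], 0],
  [[0.293, -0.383, 0], 0],
  [[0.44, -0.574, 0], 0],
  [[0.585, -0.765, 0], 0],
])

```text
time_s: 1.15
tool_pos: [0.3361, -0.244, 0.2313]
ee_rot: [0.0, 0.985, 0.17, 0.0]
contact_force: [1.1, 0.3, 0.8]
opening: 0.499
grasp_force: 0.0
```

Call:
carry_out([
  [[0.147, -0.191, 0], 0],
  [[0.293, -0.383, 0], 0],
  [[0.44, -0.574, 0], 0],
  [[0.585, -0.765, 0], 0],
])

```text
time_s: 1.65
tool_pos: [0.395, -0.0608, 0.2314]
ee_rot: [0.0, 0.985, 0.17, 0.0]
contact_force: [0.8, -0.3, -0.3]
opening: 0.497
grasp_force: 0.0
```

Call:
carry_out([
  [[0.147, -0.191, 0.06], -0.055],
  [[0.293, -0.383, 0.12], -0.11],
  [[0.44, -0.574, 0.2], -0.165],
  [[0.585, -0.765, 0.3], -0.22],
  [[0.585, -0.765, 0.3], -0.22],
  [[0.585, -0.765, 0.3], -0.22],
])

```text
time_s: 2.4
tool_pos: [0.4533, 0.1203, 0.1711]
ee_rot: [0.0, 0.87, 0.493, -0.001]
contact_force: [0.3, 0.3, -0.7]
opening: 0.496
grasp_force: 0.0
```

Run:
```python
from h import *
T,s=tool(); print(T.round(3).tolist(),s['time_s'],s['opening'],s['q'].round(2))
im,d=bot.get_image('wrist'); cv2.imwrite('pics/w1.png',im); np.save('w1.npy',d); np.save('w1T.npy',T)
```

```text
[[0.513, 0.858, -0.001, 0.453], [0.858, -0.513, -0.001, 0.12], [-0.001, -0.0, -1.0, 0.171], [0.0, 0.0, 0.0, 1.0]] 2.4 0.49630779386713103 [-0.03  0.44 -0.38  2.    0.24  0.75 -1.1 ]
```

View pics/w1.png

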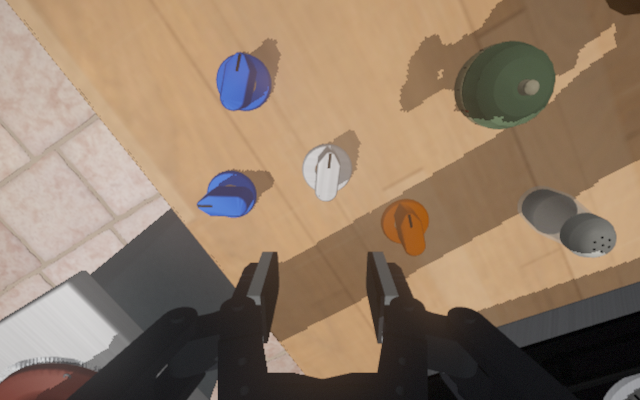

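The silver knob is at about (327,172), with its nose and black line pointing up at (330,150) and its tail at (326,197). I'll use the depth of the top face to get its position and yaw.

```bash
cat >> h.py <<'E'
def cloud(K,M,D,u0,u1,v0,v1):
    v,u=np.mgrid[v0:v1,u0:u1]; d=D[v0:v1,u0:u1]
    p=np.stack([u,v,np.ones_like(u)],-1)@np.linalg.inv(K).T*d[...,None]
    return p@M[:3,:3].T+M[:3,3]
E
python3 - <<'E'
from h import *
T=np.load('w1T.npy'); K,M=cam('wrist',T); D=np.load('w1.npy'); im=cv2.imread('pics/w1.png')
u0,u1,v0,v1=295,362,138,208
P=cloud(K,M,D,u0,u1,v0,v1); z=P[...,2]; print('zmax',np.percentile(z,99.5),np.median(z))
m=(z>.029)&(z<.045); q=P[m][:,:2]; print(m.sum(),q.mean(0))
hsv=cv2.cvtColor(im,cv2.COLOR_BGR2HSV)[v0:v1,u0:u1]
r=cv2.minAreaRect((q*1000).astype(np.float32)); print(r)
w,V=np.linalg.eigh(np.cov(q.T)); print(w**.5,np.degrees(np.arctan2(V[1,1],V[0,1])))
dark=m&(hsv[...,2]<90); print('line',dark.sum(),P[dark].mean(0))
sk=(z>.004)&(z<.012)&(hsv[...,1]<60); print('skirt',sk.sum(),cv2.minEnclosingCircle((P[sk|m][:,:2]*1000).astype(np.float32)))
E
```

```text
zmax 0.03934455857604628 0.001908796453498618
1013 [0.46076914 0.12620671]
((460.7530212402344, 126.00102996826172), (45.12062072753906, 19.952342987060547), 52.90775680541992)
[0.0053778  0.01181227] 53.23756243376389
line 0 [nan nan nan]
skirt 939 ((460.0769348144531, 125.55179595947266), 23.982439041137695)<stdin>:9: RuntimeWarning: Mean of empty slice.
  ret = um.true_divide(
```

Call:
carry_out([
  [[0.039, 0.017, 0.25], 0.033],
  [[0.039, 0.017, 0.5], 0.033],
  [[0.039, 0.017, 0.7], 0.033],
  [[0.039, 0.017, 0.795], 0.033],
  [[0.039, 0.017, 0.795], 0.033],
])

```text
time_s: 3.08
tool_pos: [0.4601, 0.1243, 0.0118]
ee_rot: [0.0, 0.895, 0.447, -0.001]
contact_force: [-0.3, -0.1, 0.0]
opening: 0.499
grasp_force: 0.0
```

Call:
carry_out([
  [[0, 0, 0], 0],
  [[0, 0, 0], 0],
  [[0, 0, 0], 0],
  [[0, 0, 0], 0],
  [[0, 0, 0], 0],
  [[0, 0, 0], 0],
], fingers=1)

```text
time_s: 3.82
tool_pos: [0.4616, 0.1258, 0.0138]
ee_rot: [0.001, 0.894, 0.448, 0.001]
contact_force: [-0.2, -1.8, 7.5]
opening: 0.223
grasp_force: 59.6
```

Call:
carry_out([
  [[0, 0, -0.1], 0],
  [[0, 0, -0.35], 0],
  [[0, 0, -0.6], 0],
  [[0, 0, -0.75], 0],
  [[0, 0, -0.75], 0],
  [[0, 0, -0.75], 0],
])

```text
time_s: 4.58
tool_pos: [0.4598, 0.1255, 0.1617]
ee_rot: [0.0, 0.894, 0.448, -0.001]
contact_force: [-0.3, 0.0, -2.2]
opening: 0.219
grasp_force: 58.8
```

Run:
```python
from h import *
T,s=tool(); print(T.round(4).tolist(),s['time_s'],s['opening'],s['q'].round(2),s['contact_force'])
im,d=bot.get_image('wrist'); cv2.imwrite('pics/w2.png',im); np.save('w2.npy',d); np.save('w2T.npy',T)
c=im[180:380,200:440]; cv2.imwrite('pics/w2c.png',cv2.resize(c,None,fx=3,fy=3))
```

```text
[[0.5986, 0.8011, -0.0014, 0.4598], [0.8011, -0.5986, -0.0007, 0.1255], [-0.0014, -0.0007, -1.0, 0.1617], [0.0, 0.0, 0.0, 1.0]] 4.575 0.21941641078052476 [-0.05  0.47 -0.37  1.99  0.24  0.73 -1.21] [-0.28471955  0.04789081 -2.22107287]
```

View pics/w2c.png

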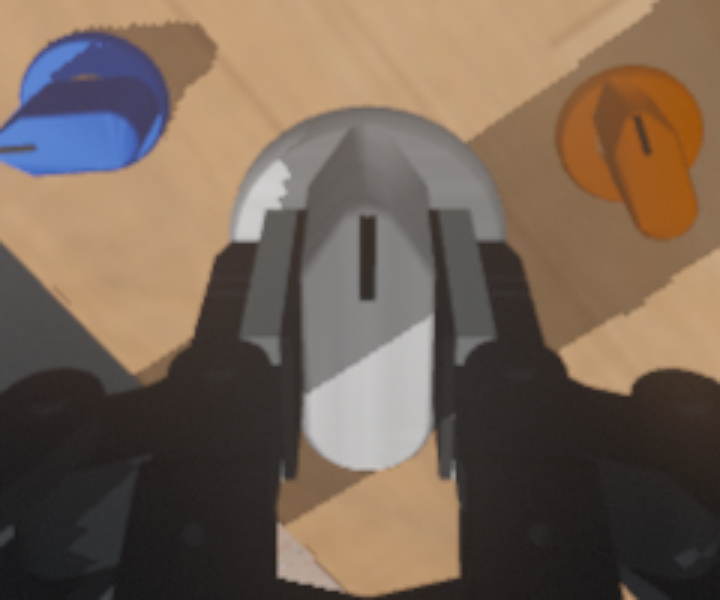

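The knob is held squarely with its nose up the picture (crop (365,130), full image about (322,223)) and the line straight. Next I'll measure its pose in the tool frame.

```bash
cat > grip.py <<'E'
from h import *
def held(D,im):
    K,M=cam('wrist',np.eye(4)); P=cloud(K,M,D,200,440,180,380)
    g=cv2.cvtColor(im,cv2.COLOR_BGR2HSV)[180:380,200:440]
    m=(abs(P[...,1])<.0095)&(abs(P[...,0])<.03)&(g[...,2]>85)&(P[...,2]<.0)&(P[...,2]>-.05)
    z=np.median(P[m][:,2]); t=m&(abs(P[...,2]-z)<.003); q=P[t]
    A=np.c_[q[:,:2],np.ones(len(q))]; pl=np.linalg.lstsq(A,q[:,2],rcond=None)[0]
    r=cv2.minAreaRect((q[:,:2]*1000).astype(np.float32))
    # edges in x
    print('top z',z,'plane',pl.round(4),'x range',np.percentile(q[:,0],[.5,99.5]),'rect',r,'n',t.sum())
    ln=(abs(P[...,1])<.004)&(P[...,0]<.03)&(P[...,0]>-.01)&(g[...,2]<70)&(abs(P[...,2]-z)<.005)
    l=P[ln]; print('line',ln.sum(),l.mean(0), 'dir',np.degrees(np.polyfit(l[:,0],l[:,1],1)[0]))
    sk=(P[...,2]>z+.026)&(P[...,2]<z+.033)&(P[...,0]>0)&(abs(P[...,1])<.026)
    s=P[sk]; print('skirt',sk.sum(),'z',np.median(s[:,2])); 
    c=np.linalg.lstsq(np.c_[A*0+1][:1],[0],rcond=None)
    if sk.sum()>50: print('skirt xmax',np.percentile(s[:,0],99.5),'y',np.percentile(s[:,1],[.5,99.5]))
if __name__=='__main__': held(np.load('w2.npy'),cv2.imread('pics/w2.png'))
E
python3 grip.py
```

```text
top z -0.023116965481034188 plane [ 0.0093  0.0095 -0.0232] x range [-0.02155574  0.02186163] rect ((-0.16209030151367188, -0.6145820617675781), (17.96319007873535, 45.186912536621094), 89.16265869140625) n 3186
line 133 [ 0.01397912 -0.0012246  -0.02378249] dir 0.2155277461725961
skirt 1696 z 0.005934369246126225
skirt xmax 0.02272604318161551 y [-0.0238153  0.0219057]
```

Call:
carry_out([
  [[-0.18, 0.096, 0], 0],
  [[-0.36, 0.192, 0], 0],
  [[-0.54, 0.288, 0], 0],
  [[-0.715, 0.383, 0], 0],
])

```text
time_s: 5.12
tool_pos: [0.4351, -0.0356, 0.161]
ee_rot: [-0.001, 0.894, 0.448, -0.001]
contact_force: [0.8, -0.8, -0.5]
opening: 0.219
grasp_force: 58.8
```

Call:
carry_out([
  [[-0.18, 0.096, 0], 0],
  [[-0.36, 0.192, 0], 0],
  [[-0.54, 0.288, 0], 0],
  [[-0.715, 0.383, 0], 0],
])

```text
time_s: 5.62
tool_pos: [0.411, -0.1957, 0.1609]
ee_rot: [-0.001, 0.894, 0.448, -0.001]
contact_force: [0.4, -0.7, -0.6]
opening: 0.22
grasp_force: 58.8
```

Call:
carry_out([
  [[-0.12, 0.064, 0], 0.05],
  [[-0.24, 0.128, 0], 0.1],
  [[-0.36, 0.192, 0], 0.15],
  [[-0.48, 0.256, 0], 0.2],
  [[-0.6, 0.32, 0], 0.25],
  [[-0.715, 0.383, 0], 0.3],
  [[-0.715, 0.383, 0], 0.329],
  [[-0.715, 0.383, 0], 0.329],
])

```text
time_s: 6.62
tool_pos: [0.3873, -0.3545, 0.1607]
ee_rot: [-0.001, 0.999, -0.052, -0.002]
contact_force: [-0.1, -0.0, -1.5]
opening: 0.222
grasp_force: 58.8
```

Run:
```python
from h import *
T,s=tool(); print(T.round(4).tolist(),s['time_s'],s['opening'],s['q'].round(2),s['contact_force'])
im,d=bot.get_image('wrist'); cv2.imwrite('pics/w3.png',im); np.save('w3.npy',d); np.save('w3T.npy',T)
```

```text
[[0.9947, -0.103, -0.0029, 0.3873], [-0.103, -0.9947, 0.0022, -0.3545], [-0.0031, -0.0018, -1.0, 0.1607], [0.0, 0.0, 0.0, 1.0]] 6.625 0.2219898444861626 [ 0.74  0.51 -0.06  1.87  0.04  0.77 -1.02] [-0.06091936 -0.02423719 -1.49408837]
```

View pics/w3.png

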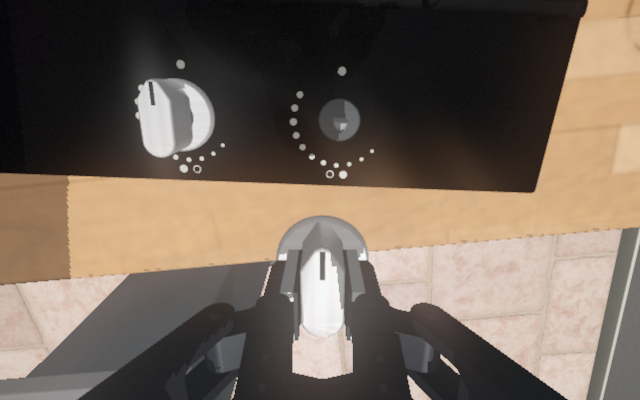

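The fitted knob is at (165,118) and the bare rosette at (340,120), with the spindle tip near (341,126). The off marks are at (181,64) and (342,71).

Run:
```python
from h import *
T=np.load('w3T.npy'); K,M=cam('wrist',T); D=np.load('w3.npy'); im=cv2.imread('pics/w3.png')
g=cv2.cvtColor(im,cv2.COLOR_BGR2GRAY)
def blob(u0,u1,v0,v1,lo):
    m=(g[v0:v1,u0:u1]>lo).astype(np.uint8); n,_,st,ce=cv2.connectedComponentsWithStats(m)
    i=1+np.argmax(st[1:,4]); return ce[i]+[u0,v0],st[i,4]
a,_=blob(172,190,56,72,120); b,_=blob(334,350,63,79,120)
A=plane(K,M,*a,.06); B=plane(K,M,*b,.06); d=(A-B)[:2]; print(a,b,A,B,np.linalg.norm(d)); y=d/np.linalg.norm(d); x=np.array([y[1],-y[0]])
print('hob yaw',np.degrees(np.arctan2(x[1],x[0])),'axis from marks',B[:2]-.033*x)
m=(g[95:145,314:366]>28).astype(np.uint8); m=cv2.morphologyEx(m,cv2.MORPH_OPEN,np.ones((3,3)))
c=max(cv2.findContours(m,0,2)[0],key=cv2.contourArea); e=cv2.fitEllipse(cv2.convexHull(c)); print('rosette',e,plane(K,M,e[0][0]+314,e[0][1]+95,.062))
P=cloud(K,M,D,314,366,95,145); t=P[(P[...,2]>.077)&(P[...,2]<.092)]; print('tip pts',len(t),t.mean(0) if len(t) else 0,t.max(0) if len(t) else 0, t.min(0) if len(t) else 0)
print('glass z',np.median(P[...,2]))
print(g[112:136,330:352:1])
Tl=lambda p:(np.linalg.inv(T)@np.r_[p[:2],.083,1])[:3].round(4)
print('axis in tool',Tl(B[:2]-.033*x), Tl(t.mean(0)) if len(t) else 0)
from grip import held; held(D,im)
```

```text
[180.26530612  63.87755102] [341.65116279  70.81395349] [ 0.49311714 -0.26643215  0.06      ] [ 0.47714833 -0.37590761  0.06      ] 0.11063399008576144
hob yaw -8.299006837876862 axis from marks [ 0.4444939  -0.37114442]
rosette ((28.401975631713867, 29.146394729614258), (54.641082763671875, 74.13554382324219), 79.54737854003906) [ 0.44138894 -0.37328961  0.062     ]
tip pts 143 [ 0.44402092 -0.37124311  0.08298734] [ 0.44735514 -0.3663812   0.08540084] [ 0.44001629 -0.37624408  0.0774469 ]
glass z 0.06209583030069277
[[ 71  71  72  71  71  72  72  72  73  71  71  72  72  72  88 108 110 110
  109 109 109 110]
 [ 72  72  71  72  71  71  70  70  71  71  72  72  71  72  81 100 109 109
  110 110 110 109]
 [ 72  69  71  70  72  72  70  71  71  71  71  71  71  71  72  89 108 108
  108 109 108 108]
 [ 72  71  73  73  73  72  72  71  71  72  70  72  71  69  70  88 109 109
  110 109 108 109]
 [ 72  73  73  73  73  71  73  72  73  72  73  71  72  73  72  89 110 111
  110 110 110 109]
 [ 73  71  74  77  79  78  77  79  79  75  74  76  75  74  75  90 110 111
  110 110 111 110]
 [ 72  74  77  85 
[... 1694 characters left out ...]
0.0584 0.0109 0.0775]
top z -0.023271192406958435 plane [ 0.0095  0.0022 -0.0233] x range [-0.02271113  0.02048727] rect ((-1.490732192993164, -0.10315418243408203), (45.286155700683594, 18.747486114501953), 0.8527088165283203) n 3375grip.py:12: RuntimeWarning: Mean of empty slice.
  l=P[ln]; print('line',ln.sum(),l.mean(0), 'dir',np.degrees(np.polyfit(l[:,0],l[:,1],1)[0]))
  ret = um.true_divide(
Traceback (most recent call last):
  File "grip.py", line 12, in held
    l=P[ln]; print('line',ln.sum(),l.mean(0), 'dir',np.degrees(np.polyfit(l[:,0],l[:,1],1)[0]))
                                                               ~~~~~~~~~~^^^^^^^^^^^^^^^^^
TypeError: expected non-empty vector for x
```

Run:
```python
from h import *
K,M=cam('wrist',np.eye(4))
for f in ['w2','w3']:
    im=cv2.imread(f'pics/{f}.png'); g=cv2.cvtColor(im,cv2.COLOR_BGR2GRAY)
    print(f,[(v,int(g[v,322])) for v in list(range(210,222))+list(range(242,256))+list(range(328,342))])
    r=g[300:312,285:360].mean(0).astype(int); print([(285+i,int(x)) for i,x in enumerate(r) if 10<i<24 or 48<i<66])
for v in (214,215,216,217): print('skirt bottom',v,plane(K,M,322,v,.0129))
for v in (248,250,334,336,338): print('top',v,plane(K,M,322,v,-.0232))
for u in (300,301,302,343,344,345): print('flank',u,plane(K,M,u,306,-.0232))
```

```text
w2 [(210, 168), (211, 169), (212, 169), (213, 169), (214, 161), (215, 132), (216, 106), (217, 113), (218, 116), (219, 120), (220, 124), (221, 131), (242, 105), (243, 103), (244, 99), (245, 98), (246, 98), (247, 101), (248, 108), (249, 115), (250, 123), (251, 114), (252, 80), (253, 47), (254, 49), (255, 47), (328, 196), (329, 196), (330, 195), (331, 195), (332, 195), (333, 196), (334, 195), (335, 194), (336, 162), (337, 101), (338, 121), (339, 147), (340, 158), (341, 158)]
[(296, 53), (297, 51), (298, 47), (299, 47), (300, 61), (301, 93), (302, 116), (303, 131), (304, 141), (305, 144), (306, 146), (307, 152), (308, 154), (334, 189), (335, 190), (336, 191), (337, 191), (338, 192), (339, 192), (340, 192), (341, 192), (342, 183), (343, 147), (344, 84), (345, 47), (346, 45), (347, 48), (348, 51), (349, 51), (350, 51)]
w3 [(210, 187), (211, 187), (212, 185), (213, 185), (214, 178), (215, 155), (216, 133), (217, 140), (218, 146), (219, 150), (220, 154), (221, 158), (242, 138), (243, 138), (244, 135), (245, 132), (246, 132), (247, 144), (248, 170), (249, 195), (250, 217), (251, 203), (252, 1
[... 596 characters left out ...]
13228  0.0129   ]
skirt bottom 215 [ 0.02051599 -0.00132366  0.0129    ]
skirt bottom 216 [ 0.01996601 -0.00132452  0.0129    ]
skirt bottom 217 [ 0.01941485 -0.00132538  0.0129    ]
top 248 [ 0.02071231 -0.00128332 -0.0232    ]
top 250 [ 0.01980166 -0.00128475 -0.0232    ]
top 334 [-0.02246807 -0.00135088 -0.0232    ]
top 336 [-0.02358059 -0.00135262 -0.0232    ]
top 338 [-0.02469858 -0.00135437 -0.0232    ]
flank 300 [-0.00743695 -0.01088746 -0.0232    ]
flank 301 [-0.00743732 -0.01045288 -0.0232    ]
flank 302 [-0.0074377  -0.01001831 -0.0232    ]
flank 343 [-0.00745311  0.00779708 -0.0232    ]
flank 344 [-0.00745348  0.00823155 -0.0232    ]
flank 345 [-0.00745386  0.00866602 -0.0232    ]
```

Call:
carry_out([
  [[0.08, 0.06, 0.1], 0.011],
  [[0.08, 0.06, 0.2], 0.011],
  [[0.08, 0.06, 0.298], 0.011],
  [[0.08, 0.06, 0.298], 0.011],
  [[0.08, 0.06, 0.298], 0.011],
  [[0.08, 0.06, 0.298], 0.011],
])

```text
time_s: 7.42
tool_pos: [0.4032, -0.3691, 0.1036]
ee_rot: [0.0, 0.998, -0.069, 0.001]
contact_force: [-0.7, -1.1, 0.0]
opening: 0.219
grasp_force: 58.8
```

Run:
```python
from h import *
T,s=tool(); print(T.round(4).tolist(),s['time_s'],s['contact_force'])
im,d=bot.get_image('wrist'); cv2.imwrite('pics/w4.png',im); np.save('w4.npy',d); np.save('w4T.npy',T)
cv2.imwrite('pics/w4c.png',cv2.resize(im[60:260,200:440],None,fx=3,fy=3))
```

```text
[[0.9904, -0.138, 0.0014, 0.4032], [-0.138, -0.9904, -0.001, -0.3691], [0.0016, 0.0008, -1.0, 0.1036], [0.0, 0.0, 0.0, 1.0]] 7.425 [-0.68059174 -1.12052839  0.00881684]
```

View pics/w4c.png

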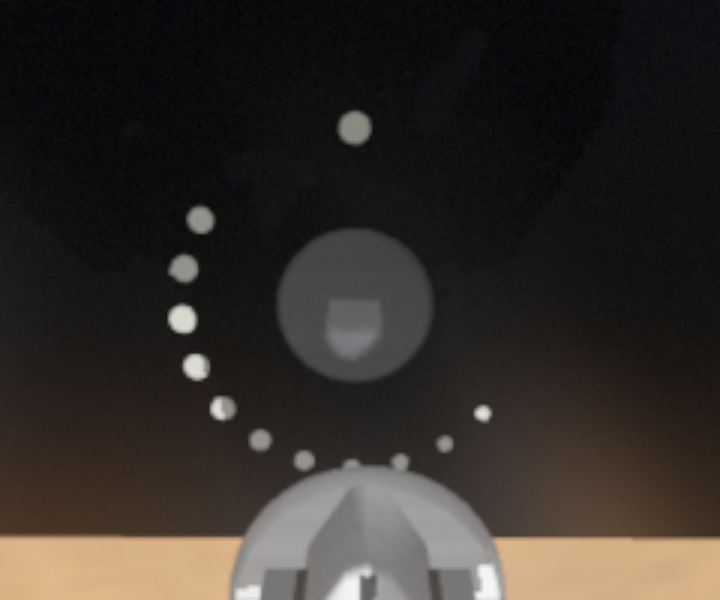

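The crop shows the rosette at (355,304), the off mark straight behind at (355,128), and the spindle's D with its flat facing back (tip's flat edge at about y=328, round end at y=358). The skirt's front edge is at y=465.

Run:
```python
from h import *
K,M=cam('wrist',np.eye(4)); g=cv2.imread('pics/w4.png',0); D=np.load('w4.npy')
f=lambda x,y:(200+(x-1)/3,60+(y-1)/3)
zt=.1036
def bl(u0,u1,v0,v1,lo):
    m=(cv2.GaussianBlur(g,(0,0),.8)[v0:v1,u0:u1]>lo).astype(np.uint8); c=max(cv2.findContours(m,0,1)[0],key=cv2.contourArea); return np.array(cv2.fitEllipse(cv2.convexHull(c))[0])+[u0,v0],cv2.fitEllipse(cv2.convexHull(c))[1]
mk,_=bl(308,328,93,111,70); ro,ax=bl(288,350,132,190,40)
print('mark',mk,plane(K,M,*mk,zt-.06),'ros',ro,ax,plane(K,M,*ro,zt-.061))
print('flat top edge',plane(K,M,*f(354,328),zt-.083),'back end tip/cham',plane(K,M,*f(354,358),zt-.083),plane(K,M,*f(354,358),zt-.0805))
print('sides',plane(K,M,*f(327,325),zt-.0805),plane(K,M,*f(382,325),zt-.0805))
P=cloud(K,M,D,302,334,155,184); z=P[...,2]; t=(z<zt-.0805)&(z>zt-.09); print('tip',t.sum(),P[t].mean(0),np.percentile(P[t],[2,98],axis=0))
print('col',[(v,int(g[v,315]),int(g[v,320]),round(float(P[v-155,17,2]),4)) for v in range(156,184)])
```

```text
mark [317.78097057 102.1053915 ] [ 0.07420616 -0.00354278  0.0436    ] ros [317.88253593 161.43419456] (51.508663177490234, 52.208431243896484) [ 0.04152863 -0.00365917  0.0426    ]
flat top edge [ 0.04262473 -0.0034809   0.0206    ] back end tip/cham [ 0.03733375 -0.0035119   0.0206    ] [ 0.03662218 -0.00354967  0.0231    ]
sides [ 0.0425306  -0.00816773  0.0231    ] [0.04251865 0.00130968 0.0231    ]
tip 212 [ 0.04093282 -0.00332736  0.02036572] [[ 0.03716367 -0.00791379  0.01845695]
 [ 0.04348635  0.0012889   0.02224257]]
col [(156, 71, 72, 0.0408), (157, 73, 72, 0.0408), (158, 73, 73, 0.0405), (159, 79, 75, 0.0399), (160, 89, 88, 0.0381), (161, 96, 97, 0.0358), (162, 97, 97, 0.0328), (163, 96, 97, 0.0312), (164, 98, 98, 0.0295), (165, 97, 97, 0.026), (166, 98, 97, 0.0248), (167, 96, 98, 0.0211), (168, 98, 102, 0.0218), (169, 103, 107, 0.0206), (170, 109, 112, 0.0203), (171, 118, 121, 0.0186), (172, 124, 126, 0.0186), (173, 123, 125, 0.0196), (174, 121, 121, 0.0186), (175, 120, 117, 0.0196), (176, 118, 109, 0.0197), (177, 116, 100, 0.019), (178, 106, 86, 0.0196), (179, 90, 76, 0.0215), (180, 78, 73, 0.0404), (181, 74, 73, 0.0418), (182, 73, 74, -0.1439), (183, 73, 72, 0.0395)]
```

Call:
carry_out([
  [[0.08, -0.0125, 0], 0],
  [[0.16, -0.0125, 0], 0],
  [[0.2195, -0.0125, 0], 0],
  [[0.2195, -0.0125, 0], 0],
  [[0.2195, -0.0125, 0], 0],
  [[0.2195, -0.0125, 0], 0],
])

```text
time_s: 8.22
tool_pos: [0.4457, -0.3725, 0.1026]
ee_rot: [-0.0, 0.998, -0.07, -0.0]
contact_force: [0.0, 0.6, -0.6]
opening: 0.221
grasp_force: 58.8
```

Call:
carry_out([
  [[0, 0, 0.02], 0],
  [[0, 0, 0.035], 0],
  [[0, 0, 0.05], 0],
  [[0, 0, 0.05], 0],
])

```text
time_s: 8.72
tool_pos: [0.4466, -0.3723, 0.0924]
ee_rot: [-0.0, 0.998, -0.069, 0.0]
contact_force: [1.4, -0.7, -1.1]
opening: 0.224
grasp_force: 58.8
```

Call:
carry_out([
  [[0, 0, 0.01], 0],
  [[0, 0, 0.02], 0],
  [[0, 0, 0.03], 0],
  [[0, 0, 0.03], 0],
])

```text
time_s: 9.22
tool_pos: [0.4466, -0.3723, 0.0865]
ee_rot: [-0.0, 0.998, -0.069, 0.0]
contact_force: [1.1, 0.6, -1.6]
opening: 0.223
grasp_force: 58.8
```

Call:
carry_out([
  [[0, 0, 0.01], 0],
  [[0, 0, 0.02], 0],
  [[0, 0, 0.02], 0],
])

```text
time_s: 9.6
tool_pos: [0.4466, -0.3724, 0.0828]
ee_rot: [0.0, 0.998, -0.069, 0.0]
contact_force: [0.4, -0.1, 0.4]
opening: 0.217
grasp_force: 59.1
```

Call:
carry_out([
  [[0, 0, 0.01], 0],
  [[0, 0, 0.02], 0],
  [[0, 0, 0.02], 0],
  [[0, 0, 0.02], 0],
])

```text
time_s: 10.1
tool_pos: [0.4467, -0.3725, 0.0798]
ee_rot: [0.0, 0.998, -0.069, 0.0]
contact_force: [0.1, 1.3, 8.1]
opening: 0.22
grasp_force: 59.7
```

Call:
carry_out([
  [[0, 0, 0.005], 0],
  [[0, 0, 0.01], 0],
  [[0, 0, 0.01], 0],
])

```text
time_s: 10.48
tool_pos: [0.4467, -0.3725, 0.0781]
ee_rot: [0.0, 0.998, -0.069, 0.0]
contact_force: [-1.6, 1.8, 9.8]
opening: 0.222
grasp_force: 60.0
```

Call:
carry_out([
  [[0, 0, 0.006], 0],
  [[0, 0, 0.012], 0],
  [[0, 0, 0.012], 0],
  [[0, 0, 0.012], 0],
])

```text
time_s: 10.98
tool_pos: [0.4467, -0.3725, 0.0764]
ee_rot: [0.0, 0.998, -0.069, 0.0]
contact_force: [-1.7, 2.3, 13.0]
opening: 0.221
grasp_force: 60.8
```

Call:
carry_out([
  [[0, 0, 0.005], 0],
  [[0, 0, 0.005], 0],
  [[0, 0, 0.005], 0],
])

```text
time_s: 11.35
tool_pos: [0.4468, -0.3725, 0.0762]
ee_rot: [0.0, 0.998, -0.069, 0.001]
contact_force: [-3.1, 3.3, 16.3]
opening: 0.218
grasp_force: 61.4
```

Run:
```python
from h import *
T,s=tool(); im,d=bot.get_image('wrist'); cv2.imwrite('pics/w5.png',im)
K,M=cam('wrist',np.eye(4)); P=cloud(K,M,d,312,332,290,325); z=np.median(P[...,2]); print('top in tool',z,'world top',s['tool_pos'][2]-z,s['contact_force'],s['time_s'])
cv2.imwrite('pics/w5c.png',cv2.resize(im[100:340,180:460],None,fx=2.5,fy=2.5))
```

```text
top in tool -0.02356625682541951 world top 0.09975890567702023 [-3.10040227  3.2984824  16.28053333] 11.35
```

View pics/w5c.png

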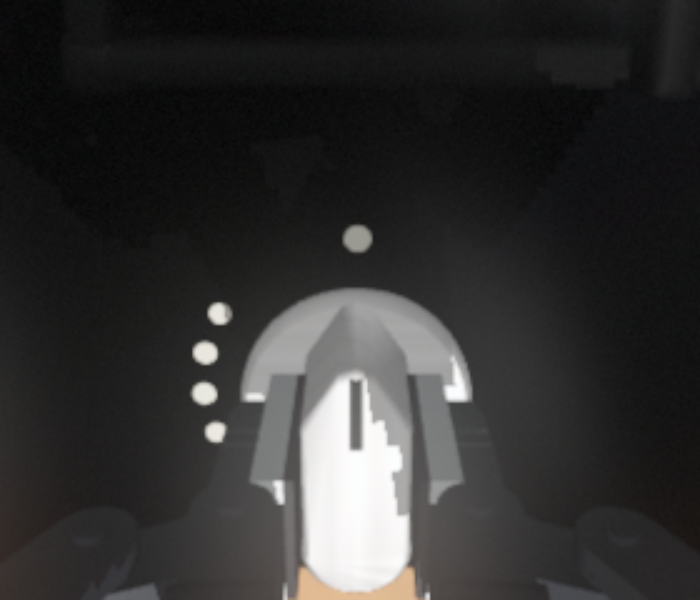

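The crop shows the nose at (355,305) pointing straight at the off mark at (357,238). The knob top is at 0.0998 m (0.099 expected fully home and pressed), with about 16 N on the tool.

```bash
python3 -c "
from bench import bot
print(bot.hand_in())"
```

```text
the job is handed in; nothing more can be done
None
```

The knob is home on the bare spindle with its nose to the off mark, and I handed the job in with the gripper still holding it at the stop with about 16 N; no verdict was returned.

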